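# Clear the soap tins into a column and hold the self-closing bath tray open

### The job

The green and the white soap tin stand in the way of the self-closing tray under the steel bath basket. Stack the green tin and then the white tin squarely, edges flush, on the bare steel tin where it stands; then draw the tray out by its handle until its yellow pointer stands within the red band on the rail, and finish while still holding it there with the gripper, since its spring would shut it. Leave the mug and the jar on the deck and the brush and the saucer in the basket as they are.

Things in the scene. Friction and masses are not known exactly. Their poses are not given: they have to be found in the camera images.
- unit: fixed steel basket unit on the deck. Origin on the deck; own +x to its back, so the tray slides out along own -x (towards the robot). Housing 220 (x -90 to +130) x 320 (y) x 55 mm high; on top, from x = -45 back, a wire basket, rim 103 mm above the deck, bottle and mirror in it up to 240. An aluminium rail (16 wide, 6 high, at y = +148) runs on the deck from x = -90 to -290.
- tray (a joint): how far the white tray under the basket is drawn out, m: 0 shut (the start), end stop 0.17. A spring always pulls it shut: about 3.6 N when shut, plus 0.6 N for each 10 mm (about 10 N at 110 mm). The tray's front panel is 220 mm wide and its top is 50 mm above the deck.
- handle (a point): centre of the tray's dark steel handle bar: a round bar 12 mm thick, 100 mm long along the unit's y, axis 85 mm above the deck and 33 mm ahead of the tray's front panel, and higher than tray and housing, so it can be pinched or hooked from above. Moves with the tray; its axes are the unit's.
- pointer (a point): yellow pointer bar (4 mm wide) that sticks out at the left (unit +y) end of the tray's front over the rail; this point is on its centre line over the rail, 14 mm above the deck. Moves with the tray; shut, it lies at x = -100 mm in the unit's frame.
- mark: red band on the rail, 14 mm wide along the unit's x, 18 mm along y, 3 mm thick, fixed at a different place along the rail each time (the tray must come out 90 to 130 mm to reach it); origin at its centre; its axes are the unit's. The pointer is in the band within 7 mm of its centre along x.
- steel_tin: closed rectangular soap tin, bare steel, 84 (own x) x 54 (own y) x 30 (z) mm, about 160 g (varies); origin at the centre of its underside, z up. The base of the column, alone on the deck at the left or right side; the mug is at the other.
- green_tin: closed rectangular soap tin, green, 84 (own x) x 54 (own y) x 30 (z) mm, about 160 g (varies); origin at the centre of its underside, z up. On the deck in front of the tray, left or right.
- white_tin: closed rectangular soap tin, white, 84 (own x) x 54 (own y) x 30 (z) mm, about 160 g (varies); origin at the centre of its underside, z up. On the deck in front of the tray, left or right.
- mug: blue ceramic mug, 68 mm across, 85 mm high, on the deck; origin under its centre. To be left alone.
- jar: amber glass jar with metal lid, 64 mm across, 70 mm high, on the deck beyond the left place; origin under its centre. To be left alone.
- saucer: white ceramic soap saucer, 90 mm across, 18 mm high, in the basket; origin under its centre. To be left alone.
- brush: blue shower brush, about 150 mm long, 26 mm high, lying in the basket; origin under its head. To be left alone.

How it is judged (in metres and radians):
On the way, in this order (a step that is already met when the one before it is completed fails the run):
1. the green tin stands squarely on the steel tin, let go (horizontal distance between green_tin and steel_tin below 0.008 m and angle between the x axis of green_tin and the x axis of steel_tin, either way round below 0.14 rad and z of green_tin in the frame of steel_tin between 0.026 and 0.034 m and angle between green_tin's own z axis and vertical below 0.08 rad and contact force between each of the arm, the fingers and green_tin below 0.05 N and linear speed of green_tin below 0.02 m/s), for 0.2 s.
2. the white tin stands squarely on the green tin, let go (horizontal distance between green_tin and steel_tin below 0.008 m and angle between the x axis of green_tin and the x axis of steel_tin, either way round below 0.14 rad and z of green_tin in the frame of steel_tin between 0.026 and 0.034 m and angle between each of green_tin, white_tin's own z axis and vertical below 0.08 rad and horizontal distance between white_tin and green_tin below 0.008 m and angle between the x axis of white_tin and the x axis of green_tin, either way round below 0.14 rad and z of white_tin in the frame of green_tin between 0.026 and 0.034 m and contact force between each of the arm, the fingers and white_tin below 0.05 N and linear speed of white_tin below 0.02 m/s), for 0.2 s.
3. the tray is held by the fingers with its pointer in the red band (x of pointer in the frame of mark between -0.007 and 0.007 m and contact force between the fingers and tray above 2 N), for 0.3 s.
At the end, for the whole second after the job is handed in: Ends holding: pointer within 7 mm of the red band's centre along the rail, kept there by the fingers (over 2 N on the tray) and no loose thing; steel, green and white tins stand in that order on the deck, untouched, each within 8 mm and 0.14 rad of the one below (all of step 2 and all of step 3 and height (world z) of steel_tin below 0.005 m and angle between steel_tin's own z axis and vertical below 0.06 rad and contact force between each of the arm, the fingers, tray and green_tin below 0.05 N and linear speed of each of green_tin, steel_tin below 0.02 m/s and contact force between each of the arm, the fingers, tray and steel_tin below 0.05 N and contact force between tray and white_tin below 0.05 N and contact force between tray and mug below 0.05 N and contact force between tray and jar below 0.05 N and contact force between tray and saucer below 0.05 N and contact force between tray and brush below 0.05 N); the arm keeps its last pose, push and grip.
It fails at once if a bystander (mug, jar, saucer, brush) is shifted by more than 25 mm (distance of any of mug, jar, saucer, brush from where it was at the start of the episode above 0.025 m).
It fails at once if the steel tin is pushed more than 30 mm from where it stood (distance of steel_tin from where it was at the start of the episode above 0.03 m).
It also fails if it takes over 64 s, if anything falls off the work surface, if the arm or the gripper's body presses on something with over 40 N, if the wrist force passes 120 N, or if a joint passes its speed limit or range.

### The arm

A 6-joint arm with a two-finger parallel gripper is mounted at the origin on the work surface. World frame = base frame: x ahead of the robot, y to its left, z up, the work surface at z = 0. Lengths are in m, angles in degrees, forces in N, time in s.
With the tool pointing down it reaches from about 0.4 to 0.825 m from the base axis. Payload 7 kg.
Tool frame: the origin (TCP) lies at the centre of the arm's flange, where the gripper is bolted on; the fingertips stand 178 mm ahead of it and the grasp point (between the pads) lies 159 mm ahead of it; z points along the fingers, y is the line along which they close (so a half turn about z gives the same grasp; the last joint's range is limited). The gripper opens to 88 mm and grips with 3 to 60 N. Pads are 19 mm wide; open, the fingers measure 130 mm over their backs; the gripper's body (78 mm by 193 mm) begins 47 mm behind the grasp point.
Start: joints at [-55.8, 20.546, 0.682, 0, -70.136, -16.507], TCP at [0.205, -0.643, 0.405] pointing down, gripper open.
Joint ranges: [-176.03, 176.03], [-82.01, 121.73], [-58.28, 71.71], [-173.87, 95.51], [-174.79, -0.11], [-173.66, 173.66]. Speed limits (degrees/s): [136.94, 136.94, 172.46, 180, 180, 180].

### API

Orientations are given as [roll, pitch, yaw] about the fixed x, y, z axes, in that order (R = Rz(yaw) Ry(pitch) Rx(roll)).
In Python, from plant import telemetry, snapshot, workorder, nets gives the robot as it stands.
- The arm moves only by the shell command python3 -m creep 'ROWS'. ROWS is JSON, a list that holds one entry, the list of rows, each a list of 5 numbers: the shift along the tool's x, y, z normalised to -1 to 1, where 1 is 0.2 m, then the turn about the tool's z normalised to -1 to 1, where 1 is pi/2 rad, then the opening, from 0 (shut) to 1 (fully open). In form: [[[x, y, z, spin, hand], ...]]. A call has 1 to 8 rows; each row shifts and turns the commanded pose from where the row before left it, along the tool's axes as they then stand; what a row does not reach is not made up. A row lasts 1/12 s, in which the tool goes at most 41.7 mm and 7.16 degrees, less where a joint would pass 70% of its speed; a pose out of reach is approached as far as the arm can. A call with a number of a shift or a turn outside -1 to 1 is refused whole. A call with a gripper value outside its range is refused whole. The fingers move at their own pace and stop on an object; the grip force is fixed at half the most. Time passes only in rows, so rows that do not move let the fingers close. It gives the time, the measured TCP pose, the force, the opening and the grip force at its end, in the units of the state.
- telemetry.get_obs(): the state, without advancing time (a new reading comes with each control period).
- snapshot(name): name is "side" or "top" or "wrist"; returns a dict with "frame" (480x640x3 uint8, red, green, blue), "fx", "fy", "cx", "cy" (pixels), "rvec" (rotation vector, rad) and "tvec" (3), from world to camera coordinates, as OpenCV has them; the wrist camera has in their place "mount" (4x4, takes a point from camera to tool coordinates, whose origin is the TCP and whose axes are the flange's). Camera axes: x right, y down, z forward; pixel columns grow to the right and rows downward; lengths in m; the calibration is good to about 2 mm. A picture is of the moment at which its call begins: read the wrist's pose just before it. There is no depth.
- workorder.close_job(): hands the job in; it is judged then, once.
Trained networks look in a picture, given as the dict that the camera call returned (one of the last four; its "shot" number tells which), for a name from the list of things; names that differ only in an ending like _2 or _b are one class to them, and where a whole thing is asked for, a point or a joint stands for the part that bears it (a point fixed in the world has none). Each returns a list of dicts, best first, with "confidence" (0 to 1); they miss things now and then, are a little off and sometimes report something else, mostly with a low value. They report only what shows in the picture. A call takes as long as a camera call.
- nets.find_in(picture, query): "uv" ([column, row] in pixels, amid what is visible of it).
- nets.masks_of(picture, query): "region" (480x640 bool, what is visible of it) and "uv" ([column, row] in pixels, amid what is visible of it).
- nets.landmark_of(picture, query): "uv" ([column, row] in pixels: a listed point, or the origin of a listed thing).
The state is a dict: "clock": time; "joint_pos": joint angles; "qvel": joint speeds; "tau": joint torques, N m; "tool_pos": TCP position; "orientation": TCP orientation; "force": force on the tool from outside, world axes, zero at the start; "moment": the same for the moment, N m; "opening": finger opening in m; "gripper_force": force on a finger pad.
Only numpy, scipy, OpenCV 4.12 (cv2) and the standard library are available. Lean on these libraries where they do the work, as an engineer would, in place of code of your own. Each camera call takes 0.05 s, during which the arm holds its last target. There are 200 camera calls.

## Working session

There is one attempt and no reset: what is moved stays moved. The work goes in short steps, Python scripts to look and compute and a shell command to move; the robot and the scene stay as the last step left them, time stands still between calls to the robot, and variables do not carry over. Pictures are saved under pics/ and viewed, at most 10 in all, crops included, and the job is handed in when it is done.

```bash
ls; mkdir -p pics; cat > h.py <<'E'
import numpy as np, cv2
from scipy.spatial.transform import Rotation as Rn
from plant import telemetry, snapshot, workorder, nets
def cam(name):
    o=telemetry.get_obs(); p=snapshot(name)
    K=np.array([[p['fx'],0,p['cx']],[0,p['fy'],p['cy']],[0,0,1.]])
    if 'mount' in p:
        T=np.eye(4); T[:3,:3]=Rn.from_euler('xyz',o['orientation'],degrees=True).as_matrix(); T[:3,3]=o['tool_pos']
        W=T@np.array(p['mount']); R=W[:3,:3].T; t=-R@W[:3,3]
    else: R=cv2.Rodrigues(np.array(p['rvec'],float))[0]; t=np.array(p['tvec'],float).ravel()
    return p,K,R,t
def ray(c,uv):
    _,K,R,t=c; d=R.T@np.linalg.solve(K,[uv[0],uv[1],1]); return -R.T@t,d
def onz(c,uv,z):
    o,d=ray(c,uv); return o+d*(z-o[2])/d[2]
def tri(cs,uvs):
    A=np.zeros((3,3));b=np.zeros(3); L=[]
    for c,u in zip(cs,uvs):
        o,d=ray(c,u); d=d/np.linalg.norm(d); P=np.eye(3)-np.outer(d,d); A+=P;b+=P@o; L.append((P,o))
    x=np.linalg.solve(A,b); return x,[float(np.linalg.norm(P@(x-o))) for P,o in L]
def proj(c,X):
    _,K,R,t=c; q=K@(R@np.array(X)+t); return q[:2]/q[2]
def save(c,n): cv2.imwrite('pics/'+n,c[0]['frame'][:,:,::-1])
E
python3 - <<'E'
from h import *
np.set_printoptions(precision=4,suppress=True)
print(telemetry.get_obs())
cs=[cam('top'),cam('side')]
save(cs[0],'top0.png');save(cs[1],'side0.png')
for c in cs: print('campos',ray(c,(320,240))[0], onz(c,(320,240),0))
for q in ['steel_tin','green_tin','white_tin','mug','jar','handle','pointer','mark','unit']:
    u=[nets.landmark_of(c[0],q) for c in cs]
    print(q,[[(np.round(d['uv'],1),round(d['confidence'],2)) for d in x[:2]] for x in u])
    if all(u): print('   tri',*tri(cs,[x[0]['uv'] for x in u]))
E
```

```text
pics
{'clock': 0.0, 'joint_pos': array([-55.7997,  20.5935,   0.6343,  -0.0212, -70.1357, -16.5089]), 'qvel': array([ 0.1082,  0.0807, -0.0697,  0.1219, -0.0375, -0.0379]), 'tau': array([ -0.0025, -58.2718,  29.3053,   6.9967,   0.0067,  -0.0002]), 'tool_pos': array([ 0.2051, -0.6429,  0.4037]), 'orientation': array([ 179.9034,   -0.0079, -162.3158]), 'force': array([-0.1548, -0.2503,  0.5277]), 'moment': array([-0.0437,  0.0088, -0.0679]), 'gripper_force': 0.0, 'opening': 0.08786443505626405}
campos [0.5007 0.0071 1.0164] [ 0.607  -0.0266  0.    ]
campos [0.3767 1.0052 0.6404] [ 0.6254 -0.1613  0.    ]
steel_tin [[(array([477.6, 284.6]), 0.81)], [(array([380.9, 210. ]), 0.63)]]
   tri [ 0.4977 -0.3809 -0.0003] [0.0006548315243540192, 0.0006548315243540908]
green_tin [[(array([355.7, 279.5]), 0.78)], [(array([365.9, 258.5]), 0.71)]]
   tri [ 0.5081 -0.106  -0.0047] [0.007566009372132096, 0.0075660093721321865]
white_tin [[(array([295.4, 294.1]), 0.87)], [(array([365.7, 286.4]), 0.76), (array([359.9, 401.5]), 0.55)]]
   tri [0.484  0.0314 0.0063] [0.002558083192245352, 0.0025580831922
[... 196 characters left out ...]
(array([242.1, 358.8]), 0.66)]]
   tri [0.6582 0.3125 0.0035] [0.001628071833902981, 0.0016280718339029695]
handle [[(array([319.9, 253.6]), 0.7), (array([356.7, 282.5]), 0.58)], [(array([331.1, 239.9]), 0.56)]]
   tri [ 0.5705 -0.0229  0.0797] [0.00036607415062273914, 0.00036607415062276446]
pointer [[(array([244.3, 246.2]), 0.76), (array([147.2, 314.9]), 0.3)], [(array([300.9, 304.1]), 0.89)]]
   tri [0.596  0.1429 0.0162] [0.0006163800395631311, 0.0006163800395630646]
mark [[(array([297.4, 295.1]), 0.7), (array([253.6, 292.2]), 0.56)], []]
unit [[(array([311.1, 198.2]), 0.66)], [(array([272.6, 267.9]), 0.87)]]
   tri [ 0.7038 -0.009  -0.0043] [0.0008978169230520402, 0.0008978169230520656]
```

View pics/top0.png

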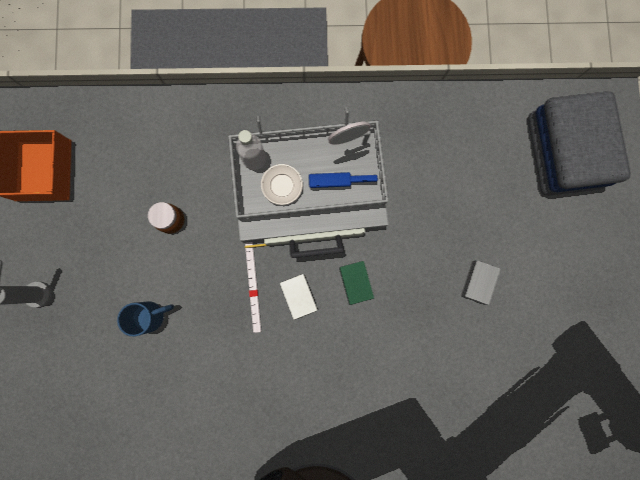

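View pics/side0.png

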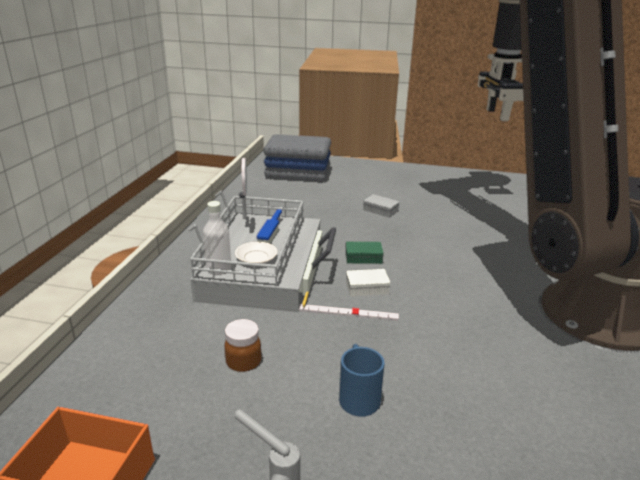

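Top: steel tin (482,283), green (356,283), white (298,297), red band (253,293), pointer (256,245), handle (317,247). Side view agrees. The networks' points match; I'll refine the poses by fitting boxes to the masks in both views.

```bash
cat >> h.py <<'E'
from scipy.optimize import minimize
def hull(c,x,y,z,yaw,lx=.084,ly=.054,h=.03):
    a=np.radians(yaw); u=np.array([np.cos(a),np.sin(a),0]); v=np.array([-u[1],u[0],0]); o=np.array([x,y,z])
    P=[proj(c,o+sx*lx/2*u+sy*ly/2*v+[0,0,k]) for sx in(-1,1) for sy in(-1,1) for k in(0,h)]
    return cv2.convexHull(np.float32(P))
def fitbox(cs,masks,x0,fixz=None):
    # sub-pixel IoU of projected box hull with mask, at 4x scale in a crop
    D=[]
    for c,m in zip(cs,masks):
        ys,xs=np.nonzero(m); a,b=xs.min()-12,ys.min()-12
        m4=cv2.resize(np.uint8(m[max(b,0):ys.max()+13,max(a,0):xs.max()+13]),None,fx=6,fy=6,interpolation=cv2.INTER_LINEAR)
        D.append((c,max(a,0),max(b,0),m4))
    def cost(p):
        s=0
        for c,a,b,m4 in D:
            z=p[3]/1000 if fixz is None else fixz
            H=(hull(c,p[0]/1000,p[1]/1000,z,p[2])-[a,b]+.5)*6-.5
            I=np.zeros_like(m4); cv2.fillConvexPoly(I,np.int32(np.round(H*16)),1,shift=4)
            s+=1-(I&m4).sum()/max(1,(I|m4).sum())
        return s
    best=None
    for yaw in x0[2]:
        p0=np.array([x0[0]*1e3,x0[1]*1e3,yaw]+([0] if fixz is None else []))
        S=np.vstack([p0]+[p0+d for d in np.eye(len(p0))*8])
        r=minimize(cost,p0,method='Nelder-Mead',options=dict(initial_simplex=S,xatol=.05,fatol=1e-4,maxiter=300))
        if best is None or r.fun<best.fun: best=r
    return best.x,best.fun
def mask(c,q,near=None):
    L=nets.masks_of(c[0],q)
    if near is not None: L=[d for d in L if np.hypot(*(np.array(d['uv'])-near))<25]
    return L[0]['region'] if L else None
E
python3 - <<'E'
from h import *
np.set_printoptions(precision=4,suppress=True)
cs=[cam('top'),cam('side')]
for q,g in dict(steel_tin=(.498,-.381),green_tin=(.505,-.106),white_tin=(.484,.03)).items():
    m=[mask(c,q,proj(c,[*g,.015])) for c in cs]
    print(q,[None if k is None else k.sum() for k in m])
    ok=[(c,k) for c,k in zip(cs,m) if k is not None]
    for fz in (None,0.): print(fitbox([o[0] for o in ok],[o[1] for o in ok],(*g,[70,90,110]),fz))
# red band
red=[]
for c in cs:
    f=c[0]['frame'].astype(int); r=(f[...,0]>130)&(f[...,1]<70)&(f[...,2]<70)
    ys,xs=np.nonzero(r); e=proj(c,[.48,.13,.0]); k=np.hypot(xs-e[0],ys-e[1])<45
    red.append((xs[k].mean(),ys[k].mean())); print('red',red[-1],k.sum(),onz(c,red[-1],.008))
print('mark tri',tri(cs,red))
# yellow pointer
for c in cs:
    f=c[0]['frame'].astype(int); r=(f[...,0]>150)&(f[...,1]>100)&(f[...,2]<90)
    ys,xs=np.nonzero(r); e=proj(c,[.596,.143,.014]); k=np.hypot(xs-e[0],ys-e[1])<30
    print('yel',k.sum(),[np.round(onz(c,(x,y),.014),3)[:2] for x,y in zip(xs[k],ys[k])][::6])
# rail white pixels top
c=cs[0]; f=c[0]['frame'].astype(int); r=(f.min(2)>170); ys,xs=np.nonzero(r); k=(xs>240)&(xs<266)&(ys>252)&(ys<335)
P=np.array([onz(c,p,.006)[:2] for p in zip(xs[k],ys[k])]); v=np.linalg.svd(P-P.mean(0))[2][0]
print('rail',P.mean(0),np.degrees(np.arctan2(v[1],v[0])),P.min(0),P.max(0))
E
```

```text
steel_tin [np.int64(1159), np.int64(545)]
(array([ 501.9249, -378.9654,  159.0407,    1.4055]), np.float64(0.1401657552781168))
(array([ 501.9667, -379.7232,  -20.8716]), np.float64(0.14714846100154344))
green_tin [np.int64(1024), np.int64(828)]
(array([ 508.3775, -102.9363,   13.2005,    0.3657]), np.float64(0.0888830423468967))
(array([ 508.5041, -103.1644,  192.9422]), np.float64(0.09246883720443122))
white_tin [np.int64(991), np.int64(1019)]
(array([482.0507,  25.6436,  19.8632,  -0.1272]), np.float64(0.09459120554670586))
(array([482.0807,  25.7196,  20.0116]), np.float64(0.0952689703947629))
red (np.float64(253.2325581395349), np.float64(293.09302325581393)) 43 [0.4912 0.125  0.008 ]
red (np.float64(355.27272727272725), np.float64(311.1363636363636)) 22 [0.4883 0.1283 0.008 ]
mark tri (array([0.4899, 0.1252, 0.0057]), [0.0012648533758762993, 0.0012648533758761926])
yel 33 [array([0.6  , 0.115]), array([0.6  , 0.101]), array([0.598, 0.119]), array([0.597, 0.106]), array([0.596, 0.137]), array([0.596, 0.124])]
yel 29 [array([0.596, 0.094]), array([0.596, 0.11 ]), array([0.595, 0.117]), array([0.595, 0.124]), array([0.595, 0.132])]
rail [0.4937 0.1259] -175.1829682907129 [0.4079 0.1113] [0.5809 0.1405]
```

```bash
cat >> h.py <<'E'
def go(target,yaw):
    o=telemetry.get_obs(); R=Rn.from_euler('xyz',o['orientation'],degrees=True).as_matrix()
    d=R.T@(np.array(target)-o['tool_pos']); s=(o['orientation'][2]-yaw+180)%360-180
    print('TCP',np.round(o['tool_pos'],4),np.round(o['orientation'],2),'F',np.round(o['force'],1),'t',round(o['clock'],2),'open',round(o['opening'],4))
    print('delta units xyz',np.round(d/.2,3),'spin',round(s/90,3),'| rows>=',round(np.linalg.norm(d)/.0417,1),round(abs(s)/7.16,1))
E
python3 -m creep '[[[-0.126,0.117,0.02,0,1],[-0.126,0.117,0.02,0,1],[-0.126,0.117,0.02,0,1],[-0.126,0.117,0.02,0,1],[-0.126,0.117,0.02,0,1],[-0.126,0.117,0.02,0,1]]]'
python3 -m creep '[[[-0.126,0.117,0.02,0,1],[-0.126,0.117,0.02,0,1],[-0.126,0.117,0.02,0,1],[-0.126,0.117,0.02,0,1],[-0.126,0.117,0.02,0,1],[-0.126,0.117,0.02,0,1]]]'
python3 -m creep '[[[-0.126,0.117,0.02,0.05,1],[-0.126,0.117,0.02,0,1],[-0.126,0.117,0.02,0,1],[-0.126,0.117,0.02,0,1],[-0.126,0.117,0.02,0,1],[0,0,0,0,1],[0,0,0,0,1]]]'
python3 - <<'E'
from h import *
go((.5085,-.103,.36),-167)
c=cam('wrist'); save(c,'w1.png')
m=nets.masks_of(c[0],'green_tin'); print([(d['uv'],d['confidence'],d['region'].sum()) for d in m])
print('cam',ray(c,(320,240))[0],onz(c,(320,240),0))
if m: print(fitbox([c],[m[0]['region']],(.5085,-.103,[13,10]),0.),fitbox([c],[m[0]['region']],(.5085,-.103,[13,10])))
for q in ('white_tin','handle'):
  d=nets.masks_of(c[0],q); print(q,[(k['uv'],k['confidence']) for k in d])
  if d and q[0]=='w': print(fitbox([c],[d[0]['region']],(.482,.0257,[20]),0.))
E
```

```text
clock: 1.9
tool_pos: [0.3069, -0.4619, 0.3806]
orientation: [-180.0, 0.0, -162.3]
force: [0.8, -0.1, -0.2]
opening: 0.0873
gripper_force: 0.0
clock: 2.4
tool_pos: [0.4084, -0.2821, 0.3569]
orientation: [-180.0, 0.0, -162.3]
force: [-0.2, -0.1, 0.1]
opening: 0.0874
gripper_force: 0.0
clock: 2.98
tool_pos: [0.5024, -0.1381, 0.3364]
orientation: [180.0, -0.0, -166.6]
force: [-1.1, -0.9, 1.3]
opening: 0.0878
gripper_force: 0.0
TCP [ 0.5024 -0.1381  0.3364] [ 1.8000e+02 -3.0000e-02 -1.6664e+02] F [-1.1 -0.9  1.3] t 2.98 open 0.0878
delta units xyz [-0.07   0.164 -0.118] spin 0.004 | rows>= 1.0 0.1
[([354.2, 237.4], 0.97, np.int64(5986))]
cam [ 0.43557519 -0.15452263  0.31683638] [ 0.51906565 -0.13184221  0.        ]
(array([ 507.92702687, -103.45845016,   13.25911379]), np.float64(0.018424092830332195)) (array([ 507.72554871, -103.82981109,   13.38275814,    1.33109806]), np.float64(0.014158701624822245))
white_tin [([489.8, 231.2], 0.88)]
(array([480.62577434,  24.94147022,  19.96858073]), np.float64(0.20244557788591466))
handle [([352.2, 348.9], 0.85)]
```

```bash

python3 -m creep '[[[-0.033,0.084,0.06,0,1],[-0.033,0.084,0.06,0,1],[0,0,0.06,0,1],[0,0,0,0,1],[0,0,0,0,1]]]'
python3 - <<'E'
from h import *
go((.508,-.1035,.183),-166.7)
c=cam('wrist'); save(c,'w2.png')
m=nets.masks_of(c[0],'green_tin'); print([(d['uv'],d['confidence'],d['region'].sum()) for d in m])
if m: print(fitbox([c],[m[0]['region']],(.5085,-.103,[13,10]),0.))
E
```

```text
clock: 3.6
tool_pos: [0.5063, -0.1046, 0.3007]
orientation: [-180.0, -0.1, -166.9]
force: [0.2, 0.6, 0.3]
opening: 0.0879
gripper_force: 0.0
TCP [ 0.5063 -0.1046  0.3007] [-1.8000e+02 -6.0000e-02 -1.6685e+02] F [0.2 0.6 0.3] t 3.6 open 0.0879
delta units xyz [-0.01   0.003  0.588] spin -0.002 | rows>= 2.8 0.0
[([320.5, 234.4], 0.92, np.int64(7484)), ([476.8, 230.9], 0.61, np.int64(7650))]
(array([ 507.83541424, -103.3466962 ,   13.9303113 ]), np.float64(0.02533713560545836))
```

View pics/w2.png

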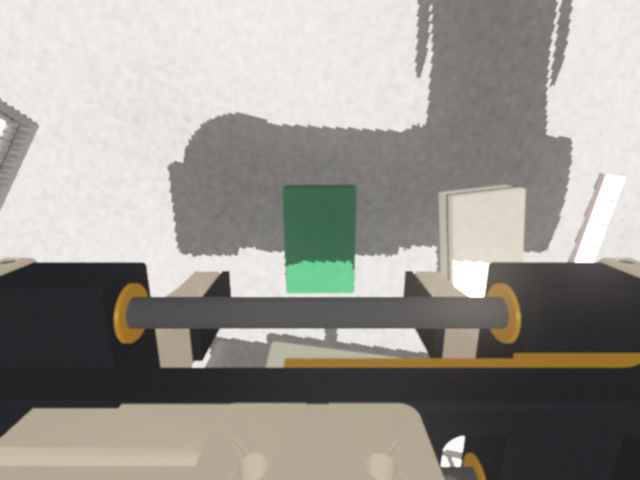

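The wrist view shows the green tin centred between the fingers (320,238), white to the right (483,235). Descending and gripping.

```bash

python3 -m creep '[[[-0.009,0.004,0.12,-0.003,1],[0,0,0.12,0,1],[0,0,0.12,0,1],[0,0,0.12,0,1],[0,0,0.07,0,1],[0,0,0.038,0,1],[0,0,0,0,1]]]'
python3 -m creep '[[[0,0,0,0,0.4],[0,0,0,0,0.4],[0,0,0,0,0.4],[0,0,0,0,0.4],[0,0,0,0,0.4],[0,0,0,0,0.4]]]'
```

```text
clock: 4.28
tool_pos: [0.5081, -0.1031, 0.1822]
orientation: [180.0, -0.1, -166.6]
force: [-0.1, -0.7, 0.6]
opening: 0.0874
gripper_force: 0.0
clock: 4.78
tool_pos: [0.5084, -0.1026, 0.1836]
orientation: [-180.0, 0.1, -166.5]
force: [-0.8, 2.0, 4.3]
opening: 0.0542
gripper_force: 30.0
```

```bash

python3 -m creep '[[[0,0,-0.06,0,0.4],[0,0,-0.15,0,0.4],[0,0,-0.15,0,0.4],[0,-0.08,-0.15,0,0.4],[0,-0.15,-0.1,0,0.4],[0,-0.15,-0.1,0,0.4],[0,-0.15,-0.03,0,0.4],[0,-0.15,0,0,0.4]]]'
python3 -m creep '[[[0,-0.15,0,0,0.4],[0,-0.15,0,0,0.4],[0,-0.15,0,0,0.4],[0,-0.15,0,0,0.4],[0,-0.15,0,0,0.4],[0,-0.15,0,0,0.4]]]'
python3 -m creep '[[[0,0,0,0.07,0.4],[0,0,0,0.07,0.4],[0,0,0,0.07,0.4],[0,0,0,0.07,0.4],[0,0,0,0.07,0.4],[0,0,0,0.03,0.4],[0,0,0,0,0.4],[0,0,0,0,0.4]]]'
python3 - <<'E'
from h import *
go((.502,-.379,.26),159.1)
c=cam('wrist'); save(c,'w3.png')
m=nets.masks_of(c[0],'steel_tin'); print([(d['uv'],d['confidence'],d['region'].sum()) for d in m])
if m: print(fitbox([c],[m[0]['region']],(.502,-.379,[-21,-15]),0.),fitbox([c],[m[0]['region']],(.502,-.379,[-21,-15])))
E
```

```text
clock: 5.45
tool_pos: [0.5405, -0.2362, 0.3338]
orientation: [-179.9, 0.2, -166.5]
force: [0.3, 0.7, -1.9]
opening: 0.0537
gripper_force: 30.0
clock: 5.95
tool_pos: [0.5818, -0.4113, 0.3305]
orientation: [180.0, -0.0, -166.5]
force: [0.6, -0.6, -1.7]
opening: 0.0541
gripper_force: 30.0
clock: 6.62
tool_pos: [0.5817, -0.4098, 0.3307]
orientation: [180.0, -0.0, 159.4]
force: [0.0, 0.4, -2.3]
opening: 0.054
gripper_force: 30.0
TCP [ 0.5817 -0.4098  0.3307] [ 1.7999e+02 -4.0000e-02  1.5937e+02] F [ 0.   0.4 -2.3] t 6.62 open 0.054
delta units xyz [0.427 0.004 0.354] spin 0.003 | rows>= 2.7 0.0
[([315.9, 123.8], 0.85, np.int64(7727))]
(array([ 501.12563486, -380.98339456,  -22.0393939 ]), np.float64(0.02249286653777316)) (array([ 501.36478652, -381.09904388,  -22.04252163,    2.62052125]), np.float64(0.015644262757864125))
```

View pics/w3.png

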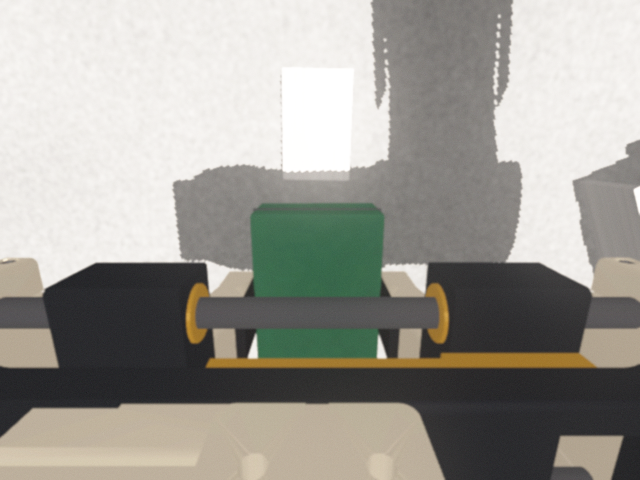

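Steel tin at (318,124), fully visible, fit residual small: (501,-381) mm, yaw -22°. Go over it, then lower.

```bash

python3 -m creep '[[[0.14,0,0.08,0.015,0.4],[0.14,0,0.08,0,0.4],[0.14,0.01,0.06,0,0.4],[0.015,0.004,0,0,0.4],[0,0,0,0,0.4],[0,0,0,0,0.4]]]'
python3 - <<'E'
from h import *
go((.5013,-.3808,.2145),158)
E
```

```text
clock: 7.22
tool_pos: [0.5026, -0.3755, 0.2879]
orientation: [-180.0, 0.1, 158.0]
force: [1.3, 0.6, -0.7]
opening: 0.0538
gripper_force: 30.0
TCP [ 0.5026 -0.3755  0.2879] [-1.7998e+02  9.0000e-02  1.5799e+02] F [ 1.3  0.6 -0.7] t 7.22 open 0.0538
delta units xyz [-0.004 -0.027  0.367] spin -0.0 | rows>= 1.8 0.0
```

```bash

python3 -m creep '[[[-0.004,-0.027,0.08,0,0.4],[0,0,0.08,0,0.4],[0,0,0.07,0,0.4],[0,0,0.06,0,0.4],[0,0,0.03,0,0.4],[0,0,0,0,0.4],[0,0,0,0,0.4]]]'
python3 - <<'E'
from h import *
go((.5013,-.3808,.2145),158)
E
```

```text
clock: 7.8
tool_pos: [0.5013, -0.3808, 0.2232]
orientation: [-180.0, -0.0, 157.9]
force: [-0.5, -0.2, -1.7]
opening: 0.0539
gripper_force: 30.0
TCP [ 0.5013 -0.3808  0.2232] [-179.98   -0.    157.94] F [-0.5 -0.2 -1.7] t 7.8 open 0.0539
delta units xyz [-0.    -0.     0.043] spin -0.001 | rows>= 0.2 0.0
```

```bash

python3 -m creep '[[[0,0,0.02,0,0.4],[0,0,0.015,0,0.4],[0,0,0.012,0,0.4],[0,0,0,0,0.4],[0,0,0,0,0.4]]]'

```

```text
clock: 8.22
tool_pos: [0.5008, -0.3806, 0.2138]
orientation: [-180.0, 0.0, 157.9]
force: [-0.6, 0.7, -0.9]
opening: 0.0535
gripper_force: 30.0
```

```bash

python3 -m creep '[[[0,0,0.005,0,0.4],[0,0,0,0,0.4],[0,0,0,0,0.4]]]'
python3 -m creep '[[[0,0,0,0,0.75],[0,0,0,0,1],[0,0,0,0,1],[0,0,0,0,1],[0,0,0,0,1]]]'
python3 -m creep '[[[0,0,-0.08,0,1],[0,0,-0.12,0,1],[0,0,-0.15,0,1],[0,0,-0.15,0,1],[0,0,-0.1,0,1],[0,0,0,0,1],[0,0,0,0,1]]]'
python3 - <<'E'
from h import *
c=cam('wrist'); save(c,'w4.png')
for q,z,h in (('green_tin',.03,.03),('steel_tin',0.,.03)):
  m=nets.masks_of(c[0],q); print(q,[(d['uv'],round(d['confidence'],2),d['region'].sum()) for d in m])
  if m: print(fitbox([c],[m[0]['region']],(.501,-.381,[-21]),z))
go((.4815,.025,.3),-160)
E
```

```text
clock: 8.47
tool_pos: [0.5008, -0.3806, 0.2136]
orientation: [-180.0, 0.0, 157.9]
force: [-2.4, 2.3, 4.9]
opening: 0.0534
gripper_force: 30.0
clock: 8.88
tool_pos: [0.5008, -0.3806, 0.2126]
orientation: [-180.0, -0.0, 157.9]
force: [0.5, -0.6, -0.3]
opening: 0.0816
gripper_force: 0.0
clock: 9.47
tool_pos: [0.501, -0.3806, 0.3341]
orientation: [180.0, 0.2, 157.9]
force: [-0.6, -0.0, -0.1]
opening: 0.0875
gripper_force: 0.0
green_tin [([317.0, 230.4], 0.6, np.int64(7434))]
(array([ 500.3836806 , -381.41039555,  -21.78719776]), np.float64(0.02263454403545173))
steel_tin [([327.4, 178.9], 0.64, np.int64(115))]
(array([ 501.06362441, -380.83642535,  -20.12724366]), np.float64(0.8802176790704516))
TCP [ 0.5004 -0.3803  0.3314] [ 1.7999e+02 -1.1000e-01  1.5790e+02] F [0.1 0.5 0.1] t 9.62 open 0.0875
delta units xyz [0.85  1.842 0.159] spin -0.468 | rows>= 9.8 5.9
```

View pics/w4.png

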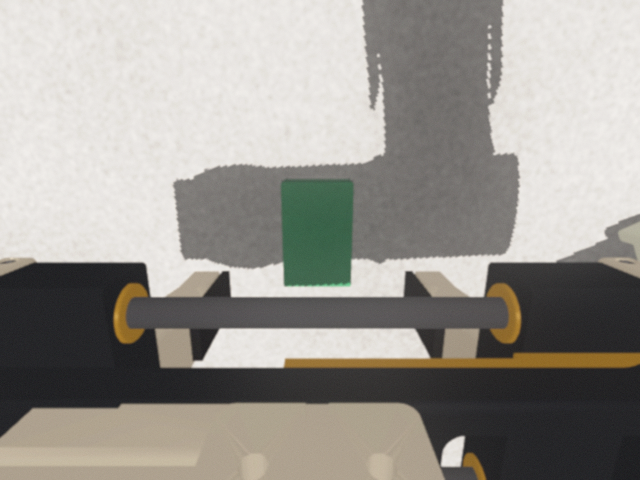

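Green tin sits at (317,232), covering the steel tin with no visible steel edge. On to the white tin.

```bash

python3 -m creep '[[[0.05,0.1,0,0,1],[0.0708,0.1535,0,0,1],[0.0708,0.1535,0,0,1],[0.0708,0.1535,0,0,1],[0.0708,0.1535,0,0,1],[0.0708,0.1535,0,0,1],[0.0708,0.1535,0,0,1]]]'
python3 -m creep '[[[0.0708,0.1535,0.02,0,1],[0.0708,0.1535,0.02,0,1],[0.0708,0.1535,0.02,0,1],[0.0708,0.1535,0.02,0,1],[0.0708,0.1535,0.02,0,1],[0.0212,0.0535,0.02,0,1]]]'
python3 -m creep '[[[0,0,0,-0.07,1],[0,0,0,-0.07,1],[0,0,0,-0.07,1],[0,0,0,-0.07,1],[0,0,0,-0.07,1],[0,0,0,-0.07,1],[0,0,0,-0.048,1],[0,0,0,0,1]]]'
python3 - <<'E'
from h import *
c=cam('wrist'); save(c,'w5.png')
m=nets.masks_of(c[0],'white_tin'); print([(d['uv'],round(d['confidence'],2),d['region'].sum()) for d in m])
for d in m[:2]: print(fitbox([c],[d['region']],(.4815,.025,[20]),0.))
go((.4815,.025,.3),-160)
E
```

```text
clock: 10.2
tool_pos: [0.4889, -0.1542, 0.3315]
orientation: [-180.0, -0.1, 157.9]
force: [1.3, -0.3, -0.8]
opening: 0.0876
gripper_force: 0.0
clock: 10.7
tool_pos: [0.4813, 0.0277, 0.3077]
orientation: [-180.0, -0.0, 158.0]
force: [-0.0, -0.1, -0.2]
opening: 0.0878
gripper_force: 0.0
clock: 11.37
tool_pos: [0.4815, 0.0245, 0.3077]
orientation: [-180.0, -0.1, -159.8]
force: [0.3, -0.9, -0.4]
opening: 0.0878
gripper_force: 0.0
[([318.0, 232.0], 0.62, np.int64(7206))]
(array([481.04837402,  25.14636397,  20.27013288]), np.float64(0.023083022636992356))
TCP [0.4816 0.0245 0.3079] [-1.7999e+02 -9.0000e-02 -1.6014e+02] F [-0.3 -0.1  0.6] t 11.47 open 0.0878
delta units xyz [-0.     0.002  0.04 ] spin -0.002 | rows>= 0.2 0.0
```

View pics/w5.png

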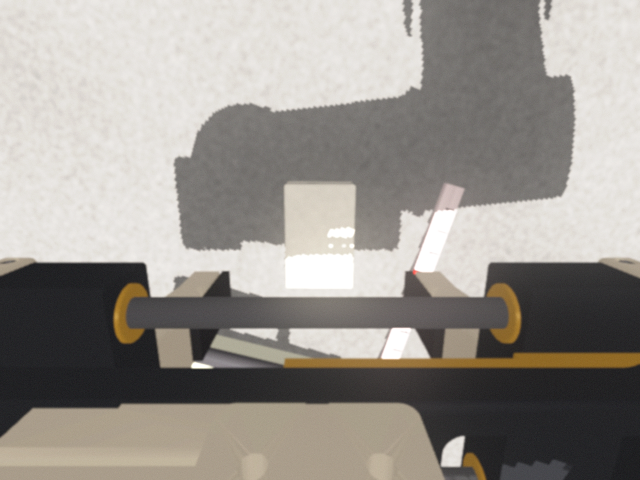

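White tin centred at (319,235), rail well clear of the right finger. Descend and grip.

```bash

python3 -m creep '[[[0.002,0.003,0.13,-0.003,1],[0,0,0.13,0,1],[0,0,0.13,0,1],[0,0,0.12,0,1],[0,0,0.07,0,1],[0,0,0.04,0,1],[0,0,0,0,1]]]'
python3 -m creep '[[[0,0,0,0,0.4],[0,0,0,0,0.4],[0,0,0,0,0.4],[0,0,0,0,0.4],[0,0,0,0,0.4],[0,0,0,0,0.4]]]'
python3 -m creep '[[[0,0,-0.06,0,0.4],[0,0,-0.15,0,0.4],[0,0,-0.15,0,0.4],[0,0,-0.15,0,0.4],[0,0,-0.15,0,0.4],[0,0,-0.15,0,0.4],[0,0,0,0,0.4],[0,0,0,0,0.4]]]'
python3 - <<'E'
from h import *
go((.5834,-.4138,.34),158)
E
```

```text
clock: 12.05
tool_pos: [0.4806, 0.0248, 0.1829]
orientation: [-180.0, -0.2, -159.8]
force: [0.4, 0.5, -0.5]
opening: 0.0879
gripper_force: 0.0
clock: 12.55
tool_pos: [0.4813, 0.0253, 0.1852]
orientation: [180.0, 0.1, -159.7]
force: [-1.1, 1.6, 5.7]
opening: 0.054
gripper_force: 30.0
clock: 13.22
tool_pos: [0.4813, 0.0252, 0.3484]
orientation: [180.0, 0.2, -159.7]
force: [-0.5, -0.3, -2.4]
opening: 0.0538
gripper_force: 30.0
TCP [0.4813 0.0252 0.3484] [ 179.97    0.24 -159.71] F [-0.5 -0.3 -2.4] t 13.22 open 0.0538
delta units xyz [ 0.283 -2.236  0.039] spin 0.47 | rows>= 10.8 5.9
```

```bash

python3 -m creep '[[[0.01,-0.08,0,0,0.4],[0.0189,-0.15,0,0,0.4],[0.0189,-0.15,0,0,0.4],[0.0189,-0.15,0,0,0.4],[0.0189,-0.15,0,0,0.4],[0.0189,-0.15,0,0,0.4],[0.0189,-0.15,0,0,0.4],[0.0189,-0.15,0,0,0.4]]]'
python3 -m creep '[[[0.0189,-0.15,0,0,0.4],[0.0189,-0.15,0,0,0.4],[0.0189,-0.15,0,0,0.4],[0.0189,-0.15,0,0,0.4],[0.0189,-0.15,0,0,0.4],[0.0189,-0.15,0,0,0.4],[0.0189,-0.15,0,0,0.4],[0.0086,-0.056,0,0,0.4]]]'
python3 -m creep '[[[0,0,0,0.07,0.4],[0,0,0,0.07,0.4],[0,0,0,0.07,0.4],[0,0,0,0.07,0.4],[0,0,0,0.07,0.4],[0,0,0,0.07,0.4],[0,0,0,0.05,0.4],[0,0,0,0,0.4]]]'
python3 - <<'E'
from h import *
c=cam('wrist'); save(c,'w6.png')
m=nets.masks_of(c[0],'green_tin'); print([(d['uv'],round(d['confidence'],2),d['region'].sum()) for d in m])
if m: print(fitbox([c],[m[0]['region']],(.5004,-.3814,[-21]),.03),fitbox([c],[m[0]['region']],(.5004,-.3814,[-21])))
go((.5006,-.381,.26),158)
E
```

```text
clock: 13.88
tool_pos: [0.5325, -0.1981, 0.3448]
orientation: [179.9, -0.1, -159.7]
force: [-0.1, 1.0, -1.8]
opening: 0.0539
gripper_force: 30.0
clock: 14.55
tool_pos: [0.5831, -0.4171, 0.3435]
orientation: [179.9, -0.2, -159.8]
force: [0.5, -1.2, -2.0]
opening: 0.0537
gripper_force: 30.0
clock: 15.22
tool_pos: [0.5829, -0.4135, 0.3446]
orientation: [180.0, -0.2, 157.8]
force: [-0.2, 0.1, -2.2]
opening: 0.054
gripper_force: 30.0
[([314.8, 118.5], 0.82, np.int64(8824))]
(array([ 500.24478073, -381.54008936,  -21.94214584]), np.float64(0.026364209199747912)) (array([ 500.28496297, -381.4366789 ,  -22.06227288,   32.55102936]), np.float64(0.017344265172314355))
TCP [ 0.5831 -0.4136  0.3452] [ 1.7998e+02 -1.2000e-01  1.5816e+02] F [-0.  -0.9 -1.7] t 15.32 open 0.0537
delta units xyz [ 0.442 -0.002  0.427] spin 0.002 | rows>= 2.9 0.0
```

View pics/w6.png

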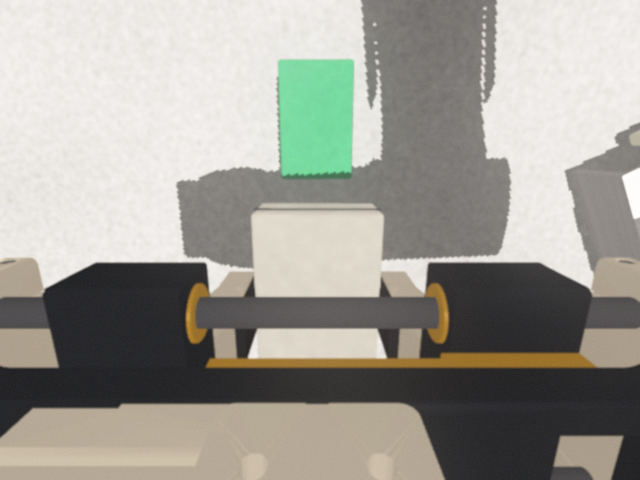

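Green tin at (315,118), fit (500.3,-381.5) yaw -22°. Place the white one.

```bash

python3 -m creep '[[[0.145,-0.001,0.07,0.002,0.4],[0.145,0,0.07,0,0.4],[0.145,0,0.07,0,0.4],[0.008,0,0.05,0,0.4],[0,0,0.04,0,0.4],[0,0,0,0,0.4],[0,0,0,0,0.4]]]'
python3 - <<'E'
from h import *
go((.5006,-.3811,.2455),158)
E
```

```text
clock: 15.9
tool_pos: [0.5019, -0.381, 0.2865]
orientation: [-180.0, -0.0, 157.9]
force: [-0.1, 0.2, -0.7]
opening: 0.0536
gripper_force: 30.0
TCP [ 0.5019 -0.381   0.2865] [-1.7998e+02 -1.0000e-02  1.5790e+02] F [-0.1  0.2 -0.7] t 15.9 open 0.0536
delta units xyz [ 0.006 -0.003  0.205] spin -0.001 | rows>= 1.0 0.0
```

```bash

python3 -m creep '[[[0.005,-0.002,0.07,0,0.4],[0,0,0.06,0,0.4],[0,0,0.04,0,0.4],[0,0,0.02,0,0.4],[0,0,0.01,0,0.4],[0,0,0,0,0.4],[0,0,0,0,0.4]]]'

```

```text
clock: 16.48
tool_pos: [0.5003, -0.3809, 0.2469]
orientation: [-180.0, 0.0, 157.8]
force: [0.1, 0.4, -1.1]
opening: 0.0535
gripper_force: 30.0
```

```bash

python3 -m creep '[[[0,0,0.007,0,0.4],[0,0,0,0,0.4],[0,0,0,0,0.4]]]'
python3 -m creep '[[[0,0,0.006,0,0.4],[0,0,0,0,0.4],[0,0,0,0,0.4]]]'

```

```text
clock: 16.73
tool_pos: [0.5001, -0.3808, 0.2456]
orientation: [180.0, 0.0, 157.8]
force: [0.5, -0.8, -1.0]
opening: 0.0534
gripper_force: 30.0
clock: 16.98
tool_pos: [0.5001, -0.3808, 0.2453]
orientation: [-180.0, 0.1, 157.8]
force: [-1.3, 1.3, 6.6]
opening: 0.0537
gripper_force: 30.0
```

```bash

python3 -m creep '[[[0,0,0,0,0.75],[0,0,0,0,1],[0,0,0,0,1],[0,0,0,0,1],[0,0,0,0,1]]]'
python3 -m creep '[[[0,0,-0.08,0,1],[0,0,-0.12,0,1],[0,0,-0.15,0,1],[0,0,-0.15,0,1],[0,0,0,0,1],[0,0,0,0,1]]]'
python3 - <<'E'
from h import *
np.set_printoptions(precision=4,suppress=True)
c=cam('wrist')
m=nets.masks_of(c[0],'white_tin'); print([(d['uv'],round(d['confidence'],2),d['region'].sum()) for d in m])
if m: print(fitbox([c],[m[0]['region']],(.5004,-.3814,[-21]),.06))
s=cam('side'); cv2.imwrite('pics/side1.png',cv2.resize(s[0]['frame'][150:310,260:460,::-1],None,fx=4,fy=3.75))
t=cam('top')
for q in('handle','pointer','mark'):
    u=[nets.landmark_of(k[0],q) for k in (t,s)]
    print(q,[[(np.round(d['uv'],1),round(d['confidence'],2)) for d in x[:2]] for x in u])
    if all(u): print('   tri',*tri([t,s],[x[0]['uv'] for x in u]))
    print([onz(k,x[0]['uv'],dict(handle=.085,pointer=.014,mark=.006)[q]) for k,x in zip((t,s),u) if x])
for c,n in((t,'top'),(s,'side')):
    f=c[0]['frame'].astype(int); r=(f[...,0]>130)&(f[...,1]<70)&(f[...,2]<70)
    ys,xs=np.nonzero(r); e=proj(c,[.49,.125,.0]); k=np.hypot(xs-e[0],ys-e[1])<20
    print(n,'red',xs[k].mean(),ys[k].mean(),k.sum(),onz(c,(xs[k].mean(),ys[k].mean()),.008))
go((.57,-.02,.36),-85.2)
E
```

```text
clock: 17.4
tool_pos: [0.5, -0.3808, 0.244]
orientation: [-180.0, -0.0, 157.8]
force: [0.4, 0.7, -0.0]
opening: 0.0814
gripper_force: 0.0
clock: 17.9
tool_pos: [0.5004, -0.3809, 0.3463]
orientation: [180.0, 0.2, 157.8]
force: [-0.9, 0.6, -0.9]
opening: 0.0874
gripper_force: 0.0
[([318.7, 235.2], 0.55, np.int64(8564))]
(array([ 500.2761, -381.9486,  -22.0735]), np.float64(0.017332238416077228))
handle [[(array([317. , 251.6]), 0.82)], [(array([332.6, 237.9]), 0.67)]]
   tri [ 0.5702 -0.0173  0.0881] [0.003576336133567965, 0.0035763361335679695]
[array([ 0.574 , -0.0169,  0.085 ]), array([ 0.5677, -0.0231,  0.085 ])]
pointer [[(array([245.8, 247.1]), 0.67)], [(array([303.2, 303.7]), 0.77)]]
   tri [0.593  0.1395 0.0156] [0.0003121575108447205, 0.0003121575108444948]
[array([0.5935, 0.1397, 0.014 ]), array([0.5933, 0.1373, 0.014 ])]
mark [[(array([255. , 293.2]), 0.57)], [(array([356.8, 309.4]), 0.52)]]
   tri [0.4886 0.1209 0.0073] [0.002265334695663219, 0.0022653346956631655]
[array([0.4908, 0.1214, 0.006 ]), array([0.4866, 0.1189, 0.006 ])]
top red 253.4418604651163 293.06976744186045 43 [0.4912 0.1246 0.008 ]
side red 355.27272727272725 311.1363636363636 22 [0.4883 0.1283 0.008 ]
TCP [ 0.5    -0.3807  0.3435] [-180.     -0.05  157.82] F [-0.3  0.6 -0.3] t 18.4 open 0.0876
delta units xyz [ 0.357  1.802 -0.082] spin -1.3 | rows>= 8.8 16.3
```

View pics/side1.png

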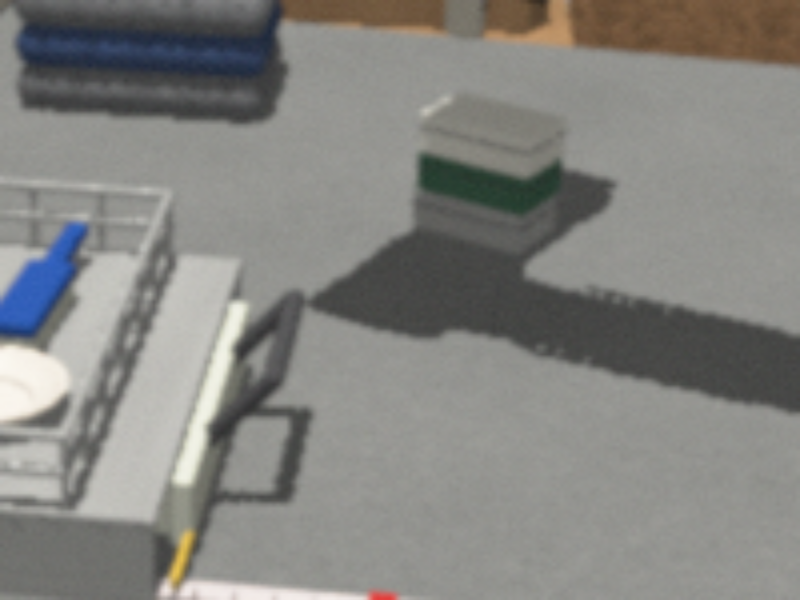

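The column stands flush (side crop: steel/green/white at about (490,170)), tray shut with the handle bar near (270,345) in the crop. Now to the handle.

```bash

python3 -m creep '[[[0.03,0.15,-0.01,0,1],[0.03,0.15,-0.01,0,1],[0.03,0.15,-0.01,0,1],[0.03,0.15,-0.01,0,1],[0.03,0.15,-0.01,0,1],[0.03,0.15,-0.01,0,1],[0.03,0.15,-0.01,0,1],[0.03,0.15,-0.01,0,1]]]'
python3 -m creep '[[[0.03,0.15,0,-0.07,1],[0.0,0.15,0,-0.07,1],[0.0,0.15,0,-0.07,1],[0,0.1,0,-0.07,1],[0,0,0,-0.075,1],[0,0,0,-0.075,1],[0,0,0,-0.075,1],[0,0,0,-0.075,1]]]'
python3 -m creep '[[[0,0,0,-0.075,1],[0,0,0,-0.075,1],[0,0,0,-0.075,1],[0,0,0,-0.075,1],[0,0,0,-0.075,1],[0,0,0,-0.075,1],[0,0,0,-0.075,1],[0,0,0,-0.075,1]]]'
python3 -m creep '[[[0,0,0,-0.07,1],[0,0,0,-0.05,1],[0,0,0,0,0.5],[0,0,0,0,0.5]]]'
python3 - <<'E'
from h import *
np.set_printoptions(precision=4,suppress=True)
go((.57,-.02,.36),-85.2)
c=cam('wrist'); save(c,'w7.png')
for q in ('handle','pointer','mark'):
  m=nets.landmark_of(c[0],q); print(q,[(d['uv'],round(d['confidence'],2)) for d in m])
  if m: print(onz(c,m[0]['uv'],dict(handle=.085,pointer=.014,mark=.006)[q]))
E
```

```text
clock: 19.07
tool_pos: [0.5462, -0.1389, 0.3602]
orientation: [180.0, 0.0, 157.8]
force: [0.5, -0.1, 0.1]
opening: 0.0876
gripper_force: 0.0
clock: 19.73
tool_pos: [0.5663, -0.0316, 0.36]
orientation: [180.0, -0.0, -149.6]
force: [-0.3, -0.7, -0.2]
opening: 0.0878
gripper_force: 0.0
clock: 20.4
tool_pos: [0.5663, -0.0319, 0.36]
orientation: [180.0, 0.0, -95.6]
force: [-0.2, 0.2, 0.7]
opening: 0.0876
gripper_force: 0.0
clock: 20.73
tool_pos: [0.5663, -0.0319, 0.36]
orientation: [180.0, 0.0, -85.3]
force: [-0.8, 1.1, -1.0]
opening: 0.0792
gripper_force: 0.0
TCP [ 0.5663 -0.0319  0.36  ] [179.99   0.   -85.33] F [-0.8  1.1 -1. ] t 20.73 open 0.0792
delta units xyz [-0.058 -0.024 -0.   ] spin -0.001 | rows>= 0.3 0.0
handle [([308.7, 253.5], 0.67)]
[ 0.5717 -0.02    0.085 ]
pointer [([278.2, 365.6], 0.85)]
[0.5957 0.1361 0.014 ]
mark [([369.2, 360.1], 0.62)]
[0.4933 0.1262 0.006 ]
```

View pics/w7.png

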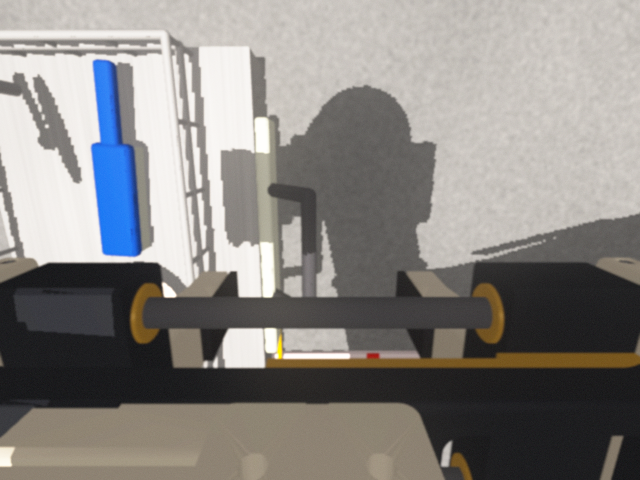

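Handle bar shows vertical at column 308 between the fingers, pointer (278,350), band (373,356). Descend and pinch.

```bash

python3 -m creep '[[[-0.055,-0.033,0.08,0,0.5],[0,0,0.12,0,0.5],[0,0,0.12,0,0.5],[0,0,0.12,0,0.5],[0,0,0.09,0,0.5],[0,0,0.05,0,0.5],[0,0,0,0,0.5],[0,0,0,0,0.5]]]'
python3 -m creep '[[[0,0,0,0,0.0],[0,0,0,0,0],[0,0,0,0,0],[0,0,0,0,0],[0,0,0,0,0],[0,0,0,0,0]]]'
python3 - <<'E'
from h import *
np.set_printoptions(precision=4,suppress=True)
go((.57,-.02,.244),-85.2)
cs=[cam('top'),cam('side'),cam('wrist')]
for q in ('pointer','mark'):
  for c in cs:
    m=nets.landmark_of(c[0],q)
    if m: print(q,m[0]['uv'],round(m[0]['confidence'],2),onz(c,m[0]['uv'],dict(pointer=.014,mark=.006)[q]))
E
```

```text
clock: 21.6
tool_pos: [0.5722, -0.0204, 0.2442]
orientation: [180.0, -0.0, -85.2]
force: [0.5, 0.2, 0.8]
opening: 0.0436
gripper_force: 0.0
clock: 22.1
tool_pos: [0.572, -0.0204, 0.2445]
orientation: [-180.0, 0.0, -85.2]
force: [-0.6, 0.7, 2.7]
opening: 0.0108
gripper_force: 30.0
TCP [ 0.572  -0.0204  0.2445] [-179.96    0.    -85.18] F [-0.6  0.7  2.7] t 22.1 open 0.0108
delta units xyz [-0.003  0.01   0.002] spin 0.0 | rows>= 0.0 0.0
pointer [302.6, 303.4] 0.81 [0.5947 0.1366 0.014 ]
mark [355.5, 308.4] 0.5 [0.4897 0.1161 0.006 ]
```

```bash

python3 -m creep '[[[0,0.04,0,0,0],[0,0.07,0,0,0],[0,0.08,0,0,0],[0,0.08,0,0,0],[0,0.08,0,0,0],[0,0.08,0,0,0],[0,0.06,0,0,0],[0,0.01,0,0,0]]]'
python3 -m creep '[[[0,0,0,0,0],[0,0,0,0,0],[0,0,0,0,0]]]'
python3 - <<'E'
from h import *
np.set_printoptions(precision=4,suppress=True)
go((.47,-.029,.244),-85.2)
cs=[cam('top'),cam('side'),cam('wrist')]
for q in ('pointer','mark'):
  for c in cs:
    m=nets.landmark_of(c[0],q)
    if m: print(q,m[0]['uv'],round(m[0]['confidence'],2),onz(c,m[0]['uv'],dict(pointer=.014,mark=.006)[q]))
s=cs[1]; u=proj(s,[.49,.125,.01]).astype(int); print(u)
a=cv2.resize(s[0]['frame'][u[1]-30:u[1]+30,u[0]-40:u[0]+40,::-1],None,fx=8,fy=8,interpolation=cv2.INTER_CUBIC)
cv2.imwrite('pics/side2.png',a)
E
```

```text
clock: 23.22
tool_pos: [0.4724, -0.0288, 0.2446]
orientation: [-179.7, 0.0, -85.2]
force: [9.7, -4.2, -11.1]
opening: 0.0109
gripper_force: 30.0
clock: 23.47
tool_pos: [0.474, -0.0286, 0.2445]
orientation: [-179.7, 0.0, -85.1]
force: [9.3, -4.8, -5.9]
opening: 0.0106
gripper_force: 30.0
TCP [ 0.474  -0.0286  0.2445] [-179.73    0.01  -85.13] F [ 9.3 -4.8 -5.9] t 23.47 open 0.0106
delta units xyz [0.    0.02  0.002] spin 0.001 | rows>= 0.1 0.0
pointer [249.3, 292.7] 0.92 [0.4923 0.133  0.014 ]
pointer [351.1, 308.8] 0.7 [0.4966 0.1308 0.014 ]
mark [251.3, 293.4] 0.52 [0.4906 0.1296 0.006 ]
mark [360.3, 308.6] 0.41 [0.4802 0.1144 0.006 ]
[354 309]
```

View pics/side2.png

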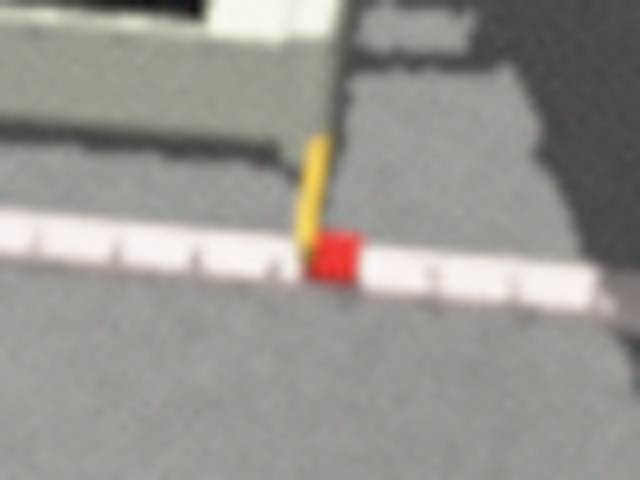

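Pointer tip at (306,255), just on the near edge of the red band (310–360, y 260): needs several mm more. Measure by colour in both views.

```bash
cat > mk.py <<'E'
from h import *
np.set_printoptions(precision=4,suppress=True)
a=np.radians(4.8); ux=np.array([np.cos(a),np.sin(a)]); uy=np.array([-ux[1],ux[0]])
for n in('top','side'):
    c=cam(n); f=c[0]['frame'].astype(int); e=proj(c,[.49,.125,.01]); Y,X=np.mgrid[:480,:640]; near=np.hypot(X-e[0],Y-e[1])<25
    red=near&(f[...,0]-np.maximum(f[...,1],f[...,2])>70)&(abs(f[...,1]-f[...,2])<35)
    yel=near&(f[...,0]-f[...,2]>70)&(f[...,1]-f[...,2]>45)
    for nm,m,z in(('red',red,.008),('yel',yel,.014)):
        P=np.array([onz(c,(x,y),z)[:2] for y,x in np.argwhere(m)]); 
        q=np.c_[P@ux,P@uy]; print(n,nm,len(q),'med',np.median(q,0),'min',q.min(0),'max',q.max(0))
        if nm=='yel': print('  fit x at rail y', np.polyfit(q[:,1],q[:,0],1)@[ .0835,1])
E
python3 mk.py
```

```text
top red 47 med [0.499 0.084] min [0.4934 0.0748] max [0.5046 0.0934]
top yel 41 med [0.5075 0.0695] min [0.5053 0.0494] max [0.5097 0.0914]
  fit x at rail y 0.5077025779688421
side red 34 med [0.4965 0.0861] min [0.4914 0.0753] max [0.5035 0.094 ]
side yel 41 med [0.5046 0.0682] min [0.502  0.0427] max [0.5075 0.0926]
  fit x at rail y 0.5044241383866934
```

Both views agree: about 8.3 mm further.

```bash

python3 -m creep '[[[0,0.022,0,0,0],[0,0.02,0,0,0],[0,0,0,0,0],[0,0,0,0,0],[0,0,0,0,0],[0,0,0,0,0]]]'
python3 mk.py
```

```text
clock: 24.52
tool_pos: [0.4658, -0.0292, 0.2445]
orientation: [-179.7, 0.0, -85.1]
force: [10.4, -3.6, -4.9]
opening: 0.0109
gripper_force: 30.0
top red 37 med [0.5029 0.0846] min [0.4934 0.0748] max [0.5075 0.0934]
top yel 45 med [0.499  0.0702] min [0.4968 0.0481] max [0.5017 0.0922]
  fit x at rail y 0.4992864234906315
side red 30 med [0.5    0.0871] min [0.4914 0.0753] max [0.5047 0.0943]
side yel 43 med [0.4963 0.0703] min [0.4937 0.0414] max [0.4991 0.095 ]
  fit x at rail y 0.4963558222622609
```

```bash

python3 -m creep '[[[0,0,0,0,0],[0,0,0,0,0],[0,0,0,0,0],[0,0,0,0,0],[0,0,0,0,0],[0,0,0,0,0]]]'
python3 -c "
from h import *
c=cam('top')
for q,z in (('white_tin',.06),):
  m=mask(c,q); print(fitbox([c],[m],(.5,-.381,[-21]),z))
print(telemetry.get_obs()['tool_pos'])
print(workorder.close_job())"
```

```text
clock: 25.12
tool_pos: [0.4659, -0.0293, 0.2445]
orientation: [-179.7, 0.0, -85.1]
force: [10.0, -3.4, -6.8]
opening: 0.011
gripper_force: 30.0
(array([ 500.93575476, -380.42941467,  -22.50714211]), np.float64(0.039872808669093374))
[ 0.46587917 -0.02924434  0.24452972]
the job is handed in; nothing more can be done
None
```

I stacked the green and then the white tin flush on the steel tin. The tray is drawn out and held in the gripper, with the pointer within about 0.3 mm of the red band's centre. I handed the job in at about 25 s, but no verdict was returned.

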